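Gather brass buttons in the tote's blue corner and present them

ROBOT

A 7-joint arm with a two-finger parallel gripper is mounted at the origin on the work surface. World frame = base frame: x ahead of the robot, y to its left, z up, the work surface at z = 0. Lengths are in m, angles in rad, forces in N, time in s.
With the tool pointing down it reaches from about 0.425 to 1.025 m from the base axis. Payload 9.4 kg.
Tool frame: the origin (TCP) lies midway between the tips of the shut fingers; the grasp point (between the pads) lies 19 mm behind it; z points along the fingers, y is the line along which they close (so a half turn about z gives the same grasp; the last joint's range is limited). The gripper opens to 85 mm and grips with 20 to 120 N. Pads are 22 mm wide; open, the fingers measure 114 mm over their backs; the gripper's body (76 mm by 85 mm) begins 54 mm behind the grasp point. The pads swing forward as they close: fully open they stand 13 mm farther back than shut.
Start: joints at [1.085, 0.599, -0.003, 1.599, 0.002, 0.943, -0.08], TCP at [0.288, -0.665, 0.231] pointing down, gripper open.
Joint ranges: [-2.57, 2.57], [-0.35, 1.97], [-1.29, 1.29], [0.11, 2.56], [-1.05, 4.19], [0.11, 1.86], [-2.63, 2.63]. Speed limits (rad/s): [2.22, 2.22, 3.01, 3.01, 3.14, 3.14, 3.14].

INTERFACE

Orientations are given as a unit quaternion [x, y, z, w].
In Python, from plant import manip, viewer, workorder gives the robot as it stands.
- The arm moves only by the shell command python3 -m inch 'ROWS' [OPENING]. ROWS is JSON, a list of rows, each an object of numbers: "dx", "dy", "dz": the shift along the world's x, y, z in cm; "yaw": the turn about the world's z in rad. In form: [{"dx": .., "dy": .., "dz": .., "yaw": ..}, ...]. A call has 1 to 10 rows; each row is the pose to reach, as a shift and turn from the pose commanded when the call began; what a row does not reach only later rows make up. A row lasts 1/8 s, in which the tool goes at most 62.5 mm and 10.7 degrees, less where a joint would pass 70% of its speed; a pose out of reach is approached as far as the arm can. A call with a gripper value outside its range is refused whole. OPENING is the gripper command: -1 is fully open, 1 is shut, values between are in proportion, set as the call begins (- or left out, the last holds). The fingers move at their own pace and stop on an object; the grip force is fixed at half the most. Time passes only in rows, so rows that repeat a pose let the fingers close. It gives the time, the measured TCP pose, the force, the opening and the grip force at its end, in the units of the state.
- manip.sense(): the state, without advancing time (a new reading comes with each control period).
- viewer.grab_frame(name): name is "scene" or "side" or "wrist"; returns (picture, depth): 384x512x3 uint8, red, green, blue; 384x512 float32, m along the optical axis (not along the pixel's ray), 0 where there is no reading.
- viewer.calibration(name): a dict with "fx", "fy", "cx", "cy" (pixels), "world_to_cam" (4x4, takes a point from world to camera coordinates); the wrist camera has in their place "hand_eye" (4x4, takes a point from camera to tool coordinates, whose origin is the TCP and whose axes are the flange's). Camera axes: x right, y up, looking along -z (the intrinsics and any distortion apply to the point x, -y, -z); pixel columns grow to the right and rows downward; lengths in m; the calibration is good to about 2 mm. A picture is of the moment at which its call begins: read the wrist's pose just before it. calibration takes no time and is no camera call.
- workorder.hand_in(): hands the job in; it is judged then, once.
The state is a dict: "clock": time; "joints": joint angles; "joint_vel": joint speeds; "joint_efforts": joint torques, N m; "ee_pos": TCP position; "tool_rot": TCP orientation; "contact_force": force on the tool from outside, world axes, zero at the start; "torque": the same for the moment, N m; "finger_gap": finger opening in m; "grasp_force": force on a finger pad.
Only numpy, scipy, OpenCV 4.12 (cv2) and the standard library are available. Lean on these libraries where they do the work, as an engineer would, in place of code of your own. Each camera call takes 0.05 s, during which the arm holds its last target. There are 200 camera calls.

TASK

Pick up the grey tote by its wooden handle bar, hold it over the middle of the white sheet with its lowest point some 10 cm up, and tilt it by about 25 degrees towards its blue corner until all four brass buttons have slid together into that corner. Finish while still holding the tote tilted and steady like that; do not put it down, do not spill a button, and leave the other things on the table where they are.

Things in the scene. Friction and masses are not known exactly. Their poses are not given: they have to be found in the camera images.
- tote_grip (a point): Centre of the tote's pale wooden handle bar, where it is grasped: bar 16 mm wide (tote x), 20 mm high, 120 mm clear length along the tote's y, held over the middle of the box by a 30 mm wide aluminium strap at each end. 95 mm above the tote's underside. Axes are the tote's: x along its long side, y along the bar, z up out of the box. It can stand at any yaw.
- tote_floor (a point): Centre of the inner floor of the tote, a grey plastic open box 170 (x) x 120 (y) x 45 mm high, walls and floor 5 mm thick, about 0.25 to 0.42 kg. 90 mm straight below tote_grip; same axes, its z is square to the floor (tilt of the tote = angle of this z from vertical).
- blue_corner (a point): The inner floor corner of the tote that carries a bright blue corner guard, about 40 mm to each side, outside, on the rim and on the inner walls: 80 mm along +x and 55 mm along -y of the tote from tote_floor. Same axes.
- sheet: White paper work sheet lying flat on the beige board, 210 (x) x 160 (y) x 1.5 mm, fixed; origin at the centre of its underside. A black jar lid and a steel spatula lie on it.
- jar_lid: Black round jar lid, 64 mm across, 13 mm high, lying open side up on the sheet; origin at the centre of its underside. To be left alone.
- spatula_a: Flat steel spatula, about 135 x 14 x 4 mm, lying on the sheet. To be left alone.
- spatula_b: Another such spatula, lying on the board between the tote and the sheet. To be left alone.
- small_cup: Small white cup, 60 mm across, 40 mm high, to the robot's left; origin under its centre. To be left alone.
- brush: Brush with a handle, lying on the board to the robot's right. To be left alone.
- button0_mid (a point): Centre of a loose round brass button in the tote, 18 mm across, 5 mm thick, 12 g, worn smooth: it starts to slide on the tote's floor at a tilt of about 5 to 9 degrees, along a wall rather later.
- button1_mid (a point): Centre of a loose round brass button in the tote, 18 mm across, 5 mm thick, 12 g, as button0.
- button2_mid (a point): Centre of a loose round brass button in the tote, 18 mm across, 5 mm thick, 12 g, as button0.
- button3_mid (a point): Centre of a loose round brass button in the tote, 18 mm across, 5 mm thick, 12 g, as button0.

How it is judged:
On the way:
1. the tote is lifted clear of the table by its handle (height (world z) of tote_floor above 0.05 m and height (world z) of blue_corner above 0.03 m and contact force between the fingers and tote above 1 N), for 0.2 s.
At the end, for the whole second after the job is handed in: The gripper still holds the tote, at rest, tilted 15 to 40 degrees, the centre of its floor within 70 mm (horizontally) of the sheet's centre, its blue corner 30 to 180 mm above the table, and the centre of each of the four buttons within 75 mm of the blue inner corner (angle between tote_floor's own z axis and vertical between 0.26 and 0.7 rad and horizontal distance between tote_floor and sheet below 0.07 m and height (world z) of blue_corner between 0.03 and 0.18 m and contact force between the fingers and tote above 1 N and linear speed of tote below 0.03 m/s and angular speed of tote below 0.2 rad/s and distance between each of button0_mid, button1_mid, button2_mid, button3_mid and blue_corner below 0.075 m); the arm keeps its last pose, push and grip.
It fails at once if a button is spilled from the tote (distance between any of button0_mid, button1_mid, button2_mid, button3_mid and tote_floor above 0.13 m).
It fails at once if another thing on the table is pushed away by more than 20 mm (distance of any of jar_lid, spatula_a, spatula_b, small_cup, brush from where it was at the start of the episode above 0.02 m).
It also fails if it takes over 40 s, if anything falls off the work surface, if the arm or the gripper's body presses on something with over 40 N, if the wrist force passes 120 N, or if a joint passes its speed limit or range.

## Working session

There is one attempt and no reset: what is moved stays moved. The work goes in short steps, Python scripts to look and compute and a shell command to move; the robot and the scene stay as the last step left them, time stands still between calls to the robot, and variables do not carry over. Pictures are saved under pics/ and viewed, at most 13 in all, crops included, and the job is handed in when it is done.

```bash
ls; mkdir -p pics
cat > h.py <<'E'
import numpy as np,cv2
from plant import manip,viewer,workorder
def save(name,fn):
    s=manip.sense(); p,d=viewer.grab_frame(name); cv2.imwrite('pics/'+fn+'.png',cv2.cvtColor(p,cv2.COLOR_RGB2BGR)); np.savez('pics/'+fn+'.npz',p=p,d=d,pos=s['ee_pos'],rot=s['tool_rot']); return p,d
def cloud(name,fn):
    # world xyz per pixel from depth
    z=np.load('pics/'+fn+'.npz'); c=viewer.calibration(name); d=z['d']
    v,u=np.mgrid[:384,:512]
    P=np.stack([(u-c['cx'])/c['fx']*d,-(v-c['cy'])/c['fy']*d,-d],-1)
    if name=='wrist':
        from scipy.spatial.transform import Rotation as R
        H=np.array(c['hand_eye']); P=P@H[:3,:3].T+H[:3,3]; return P@R.from_quat(z['rot']).as_matrix().T+z['pos']
    T=np.linalg.inv(np.array(c['world_to_cam'])); return P@T[:3,:3].T+T[:3,3]
E
python3 - <<'E'
from h import *
a,_=save('scene','s0'); b,_=save('side','d0')
cv2.imwrite('pics/both0.png',cv2.cvtColor(np.vstack([a,b]),cv2.COLOR_RGB2BGR)[:, :])
for n in('scene','side','wrist'): 
    c=viewer.calibration(n); print(n,{k:(np.round(v,3).tolist() if k!='dist' else v) for k,v in c.items()})
E
```

```text
pics
scene {'fx': 402.184, 'fy': 402.184, 'cx': 257.283, 'cy': 181.492, 'world_to_cam': [[0.504, 0.864, 0.001, -0.282], [-0.713, 0.416, 0.565, 0.357], [0.487, -0.286, 0.825, -1.501], [0.0, 0.0, 0.0, 1.0]]}
side {'fx': 397.537, 'fy': 397.537, 'cx': 259.755, 'cy': 192.669, 'world_to_cam': [[0.996, -0.084, 0.017, -0.563], [0.055, 0.776, 0.629, -0.079], [-0.066, -0.626, 0.777, -1.08], [0.0, 0.0, 0.0, 1.0]]}
wrist {'fx': 345.586, 'fy': 345.586, 'cx': 258.575, 'cy': 192.04, 'hand_eye': [[0.001, 0.945, 0.326, 0.083], [1.0, -0.001, 0.0, 0.0], [0.001, 0.326, -0.945, -0.144], [0.0, 0.0, 0.0, 1.0]]}
```

View pics/s0.png

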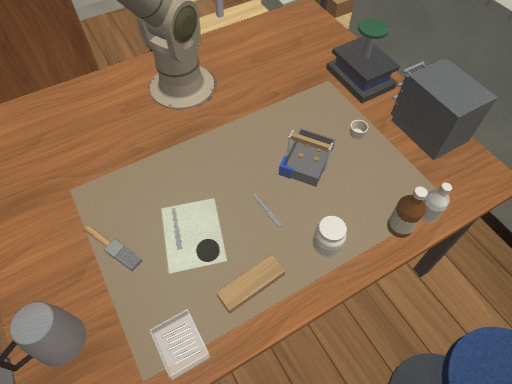

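View pics/d0.png

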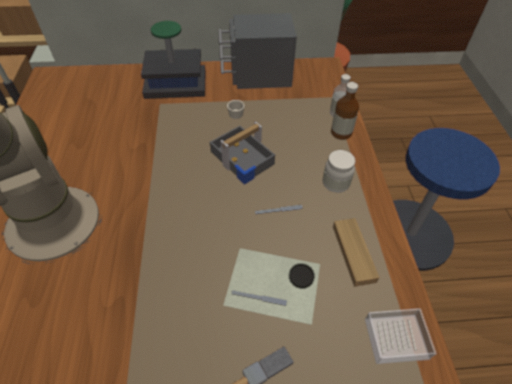

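Run:
```python
from h import *
a=cv2.imread('pics/s0.png')[120:190,265:345]; b=cv2.imread('pics/d0.png')[115:185,205:285]
f=lambda i:cv2.resize(i,None,fx=7,fy=7,interpolation=cv2.INTER_CUBIC)
cv2.imwrite('pics/crop0.png',cv2.resize(np.vstack([f(a),f(b)]),(440,770)) if 0 else cv2.resize(np.hstack([f(a),f(b)]),(800,350)))
for n,fn,px in(('scene','s0',[(161,208),(217,201),(226,262),(171,270),(208,250),(359,129),(252,192),(282,227),(331,225),(310,255)]),('side','d0',[(239,251),(320,267),(309,319),(226,305),(302,276),(236,108),(257,212),(304,208),(340,165)])):
    C=cloud(n,fn); print(n)
    for u,v in px: print((u,v),C[v,u].round(3))
```

```text
scene
(161, 208) [ 0.454 -0.272  0.001]
(217, 201) [ 0.517 -0.117  0.002]
(226, 262) [ 0.704 -0.185  0.   ]
(171, 270) [ 0.651 -0.324  0.004]
(208, 250) [ 0.649 -0.212  0.005]
(359, 129) [0.507 0.432 0.006]
(252, 192) [ 0.541 -0.009  0.   ]
(282, 227) [0.692 0.005 0.005]
(331, 225) [0.792 0.088 0.1  ]
(310, 255) [0.803 0.027 0.   ]
side
(239, 251) [ 0.5   -0.129 -0.   ]
(320, 267) [ 0.703 -0.19  -0.001]
(309, 319) [ 0.652 -0.324  0.004]
(226, 305) [ 0.462 -0.274  0.001]
(302, 276) [ 0.652 -0.215  0.005]
(236, 108) [0.519 0.437 0.009]
(257, 212) [ 0.556 -0.012  0.007]
(304, 208) [ 0.691 -0.002 -0.001]
(340, 165) [0.791 0.064 0.099]
```

View pics/crop0.png

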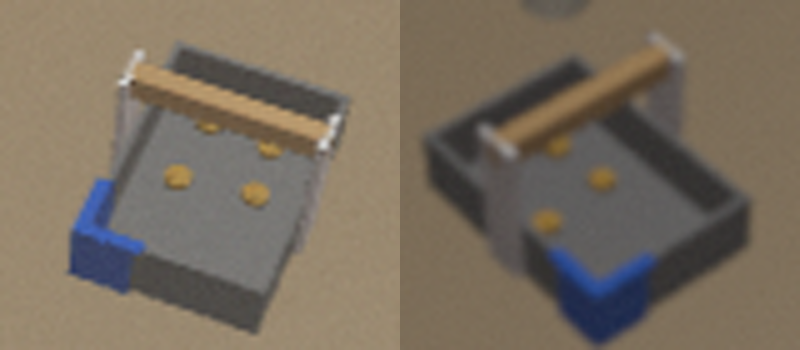

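Run:
```python
from h import *
for n,fn,(u0,u1,v0,v1) in(('scene','s0',(265,345,120,190)),('side','d0',(205,285,115,185))):
    C=cloud(n,fn)[v0:v1,u0:u1]; p=cv2.imread('pics/'+fn+'.png')[v0:v1,u0:u1].astype(int)
    Z=C[...,2]; b,g,r=p[...,0],p[...,1],p[...,2]
    w=(Z>.075)&(r-b>45); q=C[w]; m=(q.max(0)+q.min(0))/2; u,s,vt=np.linalg.svd(q-q.mean(0),full_matrices=False); t=(q-q.mean(0))@vt[0]
    print(n,w.sum(),'bar mid',(q.mean(0)+vt[0]*(t.max()+t.min())/2).round(3),'mean',q.mean(0).round(3),'dir',vt[0].round(3),'len',np.ptp(t).round(3),'top',np.percentile(q[:,2],[50,95]).round(3))
    k=(b-r>60)&(Z>.03); print(' blue rim',C[k].mean(0).round(3),C[k][:,2].max())
    br=(r-b>70)&(Z<.04); print(' brass',[C[br][i].round(3).tolist() for i in range(0,br.sum(),max(1,br.sum()//10))])
def ray(n,u,v):
    c=viewer.calibration(n);T=np.linalg.inv(np.array(c['world_to_cam']));d=T[:3,:3]@[(u-c['cx'])/c['fx'],-(v-c['cy'])/c['fy'],-1];return T[:3,3],d/np.linalg.norm(d)
def tri(a,b):
    A=np.zeros((3,3));B=np.zeros(3);
    for n,q in(('scene',a),('side',b)):
        o,d=ray(n,*q);M=np.eye(3)-np.outer(d,d);A+=M;B+=M@o
    return np.linalg.solve(A,B).round(3)
print(tri((292,133.6),(224,142.4)),tri((330.6,147.4),(258,125)),tri((279.4,166),(245,173)))
```

```text
scene 179 bar mid [0.526 0.204 0.104] mean [0.527 0.205 0.104] dir [ 0.815  0.579 -0.003] len 0.121 top [0.105 0.108]
 blue rim [0.53  0.116 0.047] 0.05313460684432403
 brass [[0.478, 0.232, 0.013], [0.512, 0.257, 0.013], [0.516, 0.259, 0.011], [0.496, 0.197, 0.012], [0.498, 0.192, 0.012], [0.503, 0.2, 0.012], [0.502, 0.193, 0.011], [0.505, 0.187, 0.013], [0.509, 0.196, 0.012], [0.536, 0.233, 0.012], [0.539, 0.226, 0.015], [0.54, 0.238, 0.009], [0.542, 0.229, 0.011]]
side 170 bar mid [ 0.497 -0.223  0.486] mean [0.527 0.193 0.114] dir [-0.053 -0.744  0.666] len 1.204 top [0.105 0.108]
 blue rim [0.531 0.112 0.047] 0.05039900164580535
 brass [[0.514, 0.262, 0.01], [0.511, 0.255, 0.012], [0.514, 0.255, 0.012], [0.538, 0.233, 0.01], [0.535, 0.23, 0.009], [0.537, 0.225, 0.013], [0.541, 0.226, 0.013], [0.534, 0.226, 0.009], [0.537, 0.223, 0.012], [0.54, 0.223, 0.011], [0.499, 0.192, 0.014], [0.502, 0.196, 0.01], [0.505, 0.196, 0.01], [0.498, 0.19, 0.012], [0.501, 0.193, 0.009], [0.505, 0.188, 0.014], [0.501, 0.185, 0.013]]
[0.475 0.172 0.101] [0.578 0.243 0.099] [0.53  0.095 0.051]
```

Run:
```python
from h import *
from scipy.spatial.transform import Rotation as R
s=manip.sense(); M=R.from_quat(s['tool_rot']).as_matrix(); p=np.array(s['ee_pos']); print(s['clock'],p.round(4)); print(M.round(3))
a=np.arctan2(M[1,1],M[0,1]); t=np.arctan2(-.82,.575)
print('y-axis ang',a,'yaw needed',[(t-a+k*np.pi) for k in(-1,0,1,2)])
print('shift cm',((np.array([.556,.2255,.076])-p)*100).round(2))
```

```text
0.1 [ 0.288  -0.6649  0.2305]
[[ 0.918  0.398 -0.001]
 [ 0.398 -0.918  0.001]
 [-0.    -0.001 -1.   ]]
y-axis ang -1.1619668230673417 yaw needed [np.float64(-2.938878197200564), np.float64(0.20271445638922914), np.float64(3.344307109979022), np.float64(6.485899763568815)]
shift cm [ 26.8   89.04 -15.45]
```

```bash
python3 -m inch '[{"dx":1.8,"dy":6,"yaw":0.02},{"dx":3.6,"dy":12,"yaw":0.04},{"dx":5.4,"dy":18,"yaw":0.06},{"dx":7.2,"dy":24,"yaw":0.08},{"dx":9,"dy":30,"yaw":0.1},{"dx":10.8,"dy":36,"yaw":0.12},{"dx":12.6,"dy":42,"yaw":0.14},{"dx":14.4,"dy":48,"yaw":0.16},{"dx":16.2,"dy":54,"yaw":0.18},{"dx":18,"dy":60,"yaw":0.2}]' -1; python3 -m inch '[{"dx":1.8,"dy":6},{"dx":3.6,"dy":12},{"dx":5.4,"dy":18},{"dx":7.2,"dy":24},{"dx":8.8,"dy":29,"dz":-4},{"dx":8.8,"dy":29,"dz":-4}]'
python3 - <<'E'
from h import *
save('wrist','w1')
C=cloud('wrist','w1'); p=np.load('pics/w1.npz')['p'].astype(int); Z=C[...,2]
w=(Z>.08)&(Z<.125)&(p[...,0]-p[...,2]>45); q=C[w]; 
u,s,vt=np.linalg.svd(q-q.mean(0),full_matrices=False); t=(q-q.mean(0))@vt[0]
print(w.sum(),q.mean(0).round(3),vt[0].round(3),np.percentile(t,[1,99]).round(3),np.percentile(q[:,2],[5,50,95]).round(3))
E
```

```text
$[0]: bad value
$[0]: bad value
<stdin>:5: RuntimeWarning: Mean of empty slice.
  ret = um.true_divide(
Traceback (most recent call last):
IndexError: index 0 is out of bounds for axis 0 with size 0
```

View pics/w1.png

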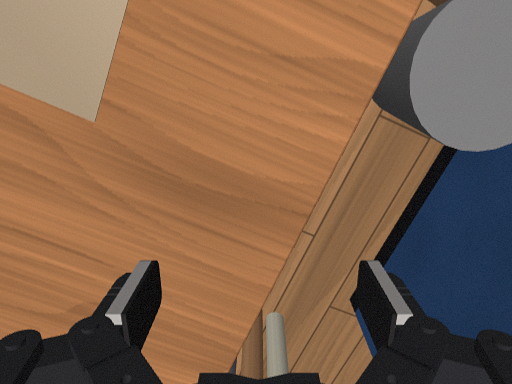

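The arm hasn't moved: the picture only shows the bare table, with the board's corner at about (95,120). Every row needs all four keys.

```bash
python3 -m inch '[{"dx":1.8,"dy":6,"dz":0,"yaw":0.02},{"dx":3.6,"dy":12,"dz":0,"yaw":0.04},{"dx":5.4,"dy":18,"dz":0,"yaw":0.06},{"dx":7.2,"dy":24,"dz":0,"yaw":0.08},{"dx":9,"dy":30,"dz":0,"yaw":0.1},{"dx":10.8,"dy":36,"dz":0,"yaw":0.12},{"dx":12.6,"dy":42,"dz":0,"yaw":0.14},{"dx":14.4,"dy":48,"dz":0,"yaw":0.16},{"dx":16.2,"dy":54,"dz":0,"yaw":0.18},{"dx":18,"dy":60,"dz":0,"yaw":0.2}]' -1 && python3 -m inch '[{"dx":1.8,"dy":6,"dz":0,"yaw":0},{"dx":3.6,"dy":12,"dz":0,"yaw":0},{"dx":5.4,"dy":18,"dz":0,"yaw":0},{"dx":7.2,"dy":24,"dz":0,"yaw":0},{"dx":8.8,"dy":29,"dz":-4,"yaw":0},{"dx":8.8,"dy":29,"dz":-4,"yaw":0}]'
python3 - <<'E'
from h import *
save('wrist','w2')
C=cloud('wrist','w2'); p=np.load('pics/w2.npz')['p'].astype(int); Z=C[...,2]
w=(Z>.08)&(Z<.125)&(p[...,0]-p[...,2]>45); q=C[w]; 
u,s,vt=np.linalg.svd(q-q.mean(0),full_matrices=False); t=(q-q.mean(0))@vt[0]
print(w.sum(),q.mean(0).round(3),vt[0].round(3),np.percentile(t,[1,99]).round(3),np.percentile(q[:,2],[5,50,95]).round(3))
E
```

```text
clock: 1.4
ee_pos: [0.4681, -0.0647, 0.2314]
tool_rot: [0.954, 0.3, 0.0, 0.0]
contact_force: [1.5, -0.1, -0.6]
finger_gap: 0.0855
grasp_force: 0.0
clock: 2.15
ee_pos: [0.5546, 0.2275, 0.1885]
tool_rot: [0.953, 0.302, -0.002, -0.001]
contact_force: [-0.3, -0.8, 0.4]
finger_gap: 0.0854
grasp_force: 0.0
3196 [0.529 0.208 0.106] [-0.81  -0.586  0.006] [-0.061  0.065] [0.105 0.106 0.107]
```

View pics/w2.png

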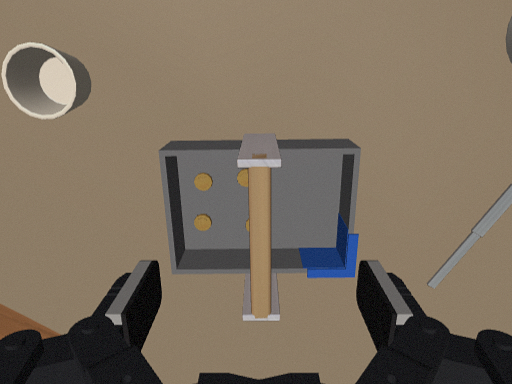

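The wrist view shows the bar running from (260,160) to (260,315), with the blue corner lower right at (335,260). The tool lines up with the bar. I'll grasp about 35 mm towards tote +y, so gravity tips the -y side down.

```bash
python3 -m inch '[{"dx":0.3,"dy":0,"dz":-5,"yaw":0.01},{"dx":0.3,"dy":0,"dz":-9,"yaw":0.01},{"dx":0.3,"dy":0,"dz":-11.2,"yaw":0.01},{"dx":0.3,"dy":0,"dz":-11.2,"yaw":0.01}]' && python3 -m inch '[{"dx":0,"dy":0,"dz":0,"yaw":0},{"dx":0,"dy":0,"dz":0,"yaw":0},{"dx":0,"dy":0,"dz":0,"yaw":0},{"dx":0,"dy":0,"dz":0,"yaw":0},{"dx":0,"dy":0,"dz":0,"yaw":0},{"dx":0,"dy":0,"dz":0,"yaw":0}]' 1 && python3 -m inch '[{"dx":0,"dy":0,"dz":1,"yaw":0},{"dx":0,"dy":0,"dz":2,"yaw":0},{"dx":0,"dy":0,"dz":3,"yaw":0},{"dx":0,"dy":0,"dz":4,"yaw":0},{"dx":0,"dy":0,"dz":4,"yaw":0}]'
python3 - <<'E'
from h import *
save('wrist','w3');save('side','d3')
C=cloud('wrist','w3'); p=np.load('pics/w3.npz')['p'].astype(int); Z=C[...,2]
w=(Z>.07)&(p[...,0]-p[...,2]>45); q=C[w]; 
u,s,vt=np.linalg.svd(q-q.mean(0),full_matrices=False); print(w.sum(),q.mean(0).round(3),vt[0].round(3), manip.sense()['torque'])
a=cv2.imread('pics/w3.png');b=cv2.imread('pics/d3.png')[90:202,180:330]
cv2.imwrite('pics/v3.png',np.hstack([cv2.resize(a,(400,300)),cv2.resize(b,(400,300),interpolation=cv2.INTER_CUBIC)]))
E
```

```text
clock: 2.7
ee_pos: [0.5581, 0.2214, 0.0785]
tool_rot: [0.953, 0.304, -0.001, 0.001]
contact_force: [-0.0, 0.5, 0.2]
finger_gap: 0.0854
grasp_force: 0.0
clock: 3.45
ee_pos: [0.559, 0.2241, 0.0802]
tool_rot: [0.952, 0.305, 0.001, -0.0]
contact_force: [-1.3, 0.8, 8.1]
finger_gap: 0.0152
grasp_force: 59.5
clock: 4.08
ee_pos: [0.5593, 0.2235, 0.1203]
tool_rot: [0.953, 0.304, 0.001, -0.0]
contact_force: [0.5, -0.0, -5.4]
finger_gap: 0.0149
grasp_force: 58.6
5011 [0.553 0.219 0.146] [-0.815 -0.571 -0.098] [ 0.13103612 -0.15016343 -0.00751307]
```

View pics/v3.png

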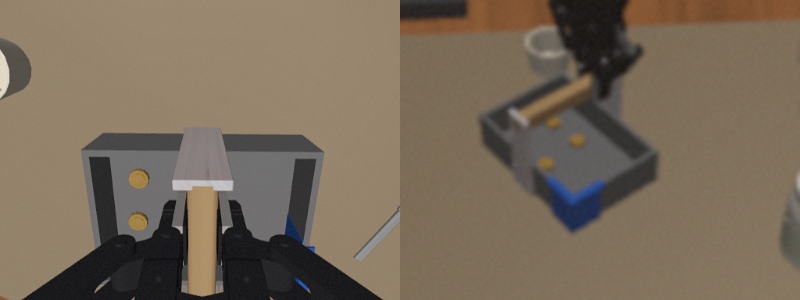

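```bash
python3 -m inch '[{"dx":0,"dy":0,"dz":0.5,"yaw":-0.03},{"dx":0,"dy":0,"dz":1.5,"yaw":-0.1},{"dx":0,"dy":0,"dz":2.5,"yaw":-0.2},{"dx":0,"dy":0,"dz":3.5,"yaw":-0.3},{"dx":0,"dy":0,"dz":4.5,"yaw":-0.4},{"dx":0,"dy":0,"dz":5.5,"yaw":-0.48},{"dx":0,"dy":0,"dz":6,"yaw":-0.54},{"dx":0,"dy":0,"dz":6,"yaw":-0.57},{"dx":0,"dy":0,"dz":6,"yaw":-0.57}]'
cat >> h.py <<'E'
from scipy.spatial.transform import Rotation as R
def look(fn):
    # wrist+side frames; bar tilt from the side/scene depth
    s=manip.sense(); p=np.array(s['ee_pos']); M=R.from_quat(s['tool_rot']).as_matrix(); g=p-.019*M[:,2]
    ims=[]
    for n in('wrist','scene','side'):
        save(n,fn+n); C=cloud(n,fn+n); im=cv2.imread('pics/'+fn+n+'.png'); q=im.astype(int)
        near=np.linalg.norm(C-g,axis=-1)
        w=(near<.1)&(q[...,2]-q[...,0]>45)&(q[...,2]-q[...,0]<110)&(np.abs(C[...,2]-g[2])<.075)
        L=(C[w]-g)@M; L[:,2]*=-1
        ok=np.abs(L[:,1])<.012; L=L[ok]
        if len(L)>30: 
            a=np.polyfit(L[:,0],L[:,2],1); print(n,'bar pts',len(L),'tilt deg',np.degrees(np.arctan(a[0])).round(1))
        br=(q[...,2]-q[...,0]>75)&(near<.2)&(C[...,2]<g[2]-.06); B=((C[br]-g)@M)*[1,1,-1]
        if len(B): print('   brass',len(B),'toolx',np.percentile(B[:,0],[5,50,95]).round(3),'tooly',np.percentile(B[:,1],[5,50,95]).round(3))
        if n!='wrist':
            c=viewer.calibration(n); h=np.array(c['world_to_cam'])@np.append(g-[0,0,.05],1); u=int(c['cx']-c['fx']*h[0]/h[2]); v=int(c['cy']+c['fy']*h[1]/h[2])
            im=im[max(0,v-60):v+60,max(0,u-60):u+60]
        ims.append(cv2.resize(im,(360,270) if n=='wrist' else (220,270),interpolation=cv2.INTER_CUBIC))
    cv2.imwrite('pics/'+fn+'.png',np.hstack(ims)); print('clock',s['clock'],'p',p.round(3),'F',np.round(s['contact_force'],1),'T',np.round(s['torque'],2))
E
python3 -c "
from h import *
look('L1')"
```

```text
clock: 5.3
ee_pos: [0.5585, 0.2234, 0.179]
tool_rot: [1.0, 0.025, -0.0, 0.0]
contact_force: [1.1, -0.6, -3.9]
finger_gap: 0.0146
grasp_force: 58.5
wrist bar pts 5261 tilt deg -2.3
   brass 810 toolx [-0.065 -0.022 -0.011] tooly [-0.064 -0.056 -0.049]
scene bar pts 82 tilt deg 0.3
   brass 29 toolx [-0.068 -0.057 -0.008] tooly [-0.017 -0.008 -0.002]
side bar pts 141 tilt deg 0.1
   brass 24 toolx [-0.064 -0.017 -0.01 ] tooly [-0.055 -0.013 -0.003]
clock 5.3 p [0.559 0.223 0.179] F [ 1.1 -0.6 -3.9] T [-0.   -0.13 -0.  ]
```

View pics/L1.png

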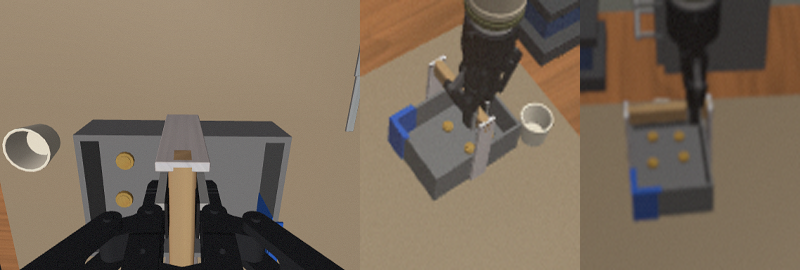

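```bash
python3 -m inch '[{"dx":0,"dy":-1,"dz":0,"yaw":0},{"dx":0,"dy":-3,"dz":0,"yaw":0},{"dx":0,"dy":-6,"dz":0,"yaw":0},{"dx":0.5,"dy":-10.5,"dz":0,"yaw":0},{"dx":1,"dy":-16,"dz":0,"yaw":0},{"dx":1,"dy":-22,"dz":0,"yaw":0},{"dx":1,"dy":-28,"dz":0,"yaw":0},{"dx":1,"dy":-34,"dz":0,"yaw":0},{"dx":1,"dy":-34,"dz":0,"yaw":0},{"dx":1,"dy":-34,"dz":0,"yaw":0}]' && python3 -c "
from h import *
look('L2')"
```

```text
clock: 6.7
ee_pos: [0.568, -0.118, 0.1793]
tool_rot: [1.0, 0.023, -0.0, -0.0]
contact_force: [1.2, 0.2, -3.3]
finger_gap: 0.0149
grasp_force: 58.9
wrist bar pts 5247 tilt deg -2.4
   brass 556 toolx [-0.072 -0.022 -0.015] tooly [0.034 0.042 0.049]
scene bar pts 53 tilt deg 1.2
   brass 54 toolx [-0.074 -0.024 -0.014] tooly [-0.003  0.04   0.047]
side bar pts 236 tilt deg 0.3
   brass 72 toolx [-0.074 -0.06  -0.016] tooly [-0.011  0.037  0.047]
clock 6.7 p [ 0.568 -0.118  0.179] F [ 1.2  0.2 -3.3] T [ 0.06 -0.17  0.04]
```

View pics/L2.png

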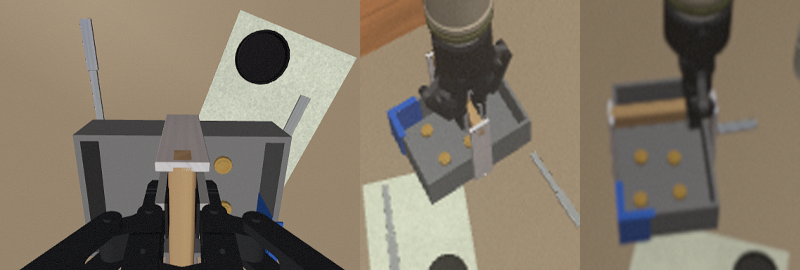

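All four buttons moved about 55 mm towards the blue side. Next is a hard start on the return with a gentle stop, then a second forward run.

```bash
python3 -m inch '[{"dx":0,"dy":6.2,"dz":0,"yaw":0},{"dx":0,"dy":12.4,"dz":0,"yaw":0},{"dx":0,"dy":18,"dz":0,"yaw":0},{"dx":0,"dy":22.5,"dz":0,"yaw":0},{"dx":0,"dy":26,"dz":0,"yaw":0},{"dx":0,"dy":29,"dz":0,"yaw":0},{"dx":0,"dy":31,"dz":0,"yaw":0},{"dx":0,"dy":32.4,"dz":0,"yaw":0},{"dx":0,"dy":33,"dz":0,"yaw":0},{"dx":0,"dy":33,"dz":0,"yaw":0}]' && python3 -c "
from h import *
look('L3')"
```

```text
clock: 8.1
ee_pos: [0.5688, 0.213, 0.1792]
tool_rot: [1.0, 0.024, -0.0, 0.0]
contact_force: [-0.3, -0.6, -4.0]
finger_gap: 0.0149
grasp_force: 59.1
wrist bar pts 5202 tilt deg -2.4
   brass 1194 toolx [-0.073 -0.028 -0.019] tooly [0.045 0.061 0.074]
scene bar pts 88 tilt deg -0.6
   brass 31 toolx [-0.074 -0.062 -0.02 ] tooly [0.04  0.048 0.056]
side bar pts 136 tilt deg 1.2
clock 8.1 p [0.569 0.213 0.179] F [-0.3 -0.6 -4. ] T [ 0.02 -0.15  0.01]
```

```bash
python3 -m inch '[{"dx":0,"dy":0,"dz":-1,"yaw":0},{"dx":0,"dy":0,"dz":-2.5,"yaw":0},{"dx":0,"dy":0,"dz":-4.5,"yaw":0},{"dx":0,"dy":0,"dz":-5.8,"yaw":0},{"dx":0,"dy":0,"dz":-6.4,"yaw":0},{"dx":0,"dy":0,"dz":-6.4,"yaw":0}]' 0.8 && for i in 0; do python3 -m inch '[{"dx":0,"dy":0,"dz":0,"yaw":0}]' 0.7; python3 -m inch '[{"dx":0,"dy":0,"dz":0,"yaw":0}]' 0.66;  done; python3 -c "
from h import *
print(manip.sense()['torque'])"
```

```text
clock: 9.0
ee_pos: [0.5687, 0.2133, 0.1148]
tool_rot: [1.0, 0.024, -0.0, 0.0]
contact_force: [0.1, -0.2, -3.7]
finger_gap: 0.0148
grasp_force: 59.2
clock: 9.12
ee_pos: [0.5691, 0.2135, 0.1157]
tool_rot: [1.0, 0.024, 0.0, -0.0]
contact_force: [0.3, -0.4, -3.9]
finger_gap: 0.015
grasp_force: 59.2
clock: 9.25
ee_pos: [0.5691, 0.2135, 0.1158]
tool_rot: [1.0, 0.024, 0.0, -0.0]
contact_force: [1.2, 0.4, -4.2]
finger_gap: 0.0148
grasp_force: 59.2
[ 0.04557933 -0.11727037 -0.01237045]
```

```bash
for i in 0; do python3 -m inch '[{"dx":0,"dy":0,"dz":0,"yaw":0}]' 0.64|egrep 'gap|grasp|contact'; python3 -m inch '[{"dx":0,"dy":0,"dz":0,"yaw":0}]' 0.63|egrep 'gap|grasp|contact';  done; python3 -c "
from h import *
print(manip.sense()['torque'])"
```

```text
contact_force: [0.7, 0.1, -3.2]
finger_gap: 0.0155
grasp_force: 27.9
contact_force: [-0.8, 0.1, -3.7]
finger_gap: 0.0157
grasp_force: 8.5
[-0.00846073  0.07506668 -0.02542631]
```

```bash
python3 -m inch '[{"dx":0,"dy":0,"dz":0,"yaw":0}]' 0.64|egrep 'gap|grasp|contact'; python3 -c "
from h import *
look('L4')"
```

```text
contact_force: [0.5, 0.4, -3.0]
finger_gap: 0.0155
grasp_force: 15.5
wrist bar pts 4684 tilt deg 10.2
   brass 1558 toolx [-0.059 -0.012 -0.   ] tooly [0.041 0.061 0.074]
scene bar pts 61 tilt deg 9.9
   brass 29 toolx [-0.052 -0.014 -0.002] tooly [0.04  0.048 0.055]
side bar pts 124 tilt deg 11.2
clock 9.625 p [0.569 0.213 0.115] F [ 0.5  0.4 -3. ] T [ 0.09 -0.27 -0.01]
```

View pics/L4.png

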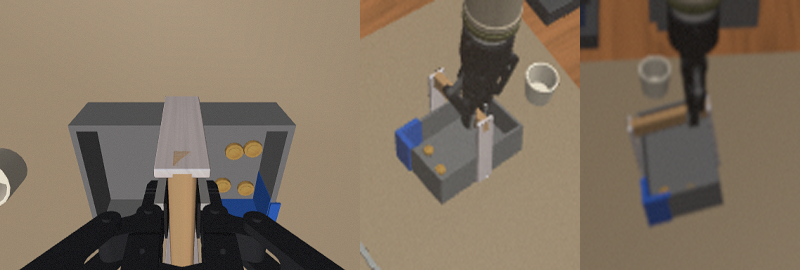

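It has tilted about 11°, with blue side and -y down; the side view shows the bar sloping. I'll repeat the short loosening.

```bash
python3 -m inch '[{"dx":0,"dy":0,"dz":0,"yaw":0}]' 0.63|egrep 'gap|grasp|contact';python3 -m inch '[{"dx":0,"dy":0,"dz":0,"yaw":0}]' 0.8|egrep 'gap|grasp|contact'; python3 -c "
from h import *
look('L5')"
```

```text
contact_force: [-0.8, 1.1, -3.6]
finger_gap: 0.0158
grasp_force: 8.4
contact_force: [0.0, -0.1, -4.0]
finger_gap: 0.0149
grasp_force: 59.4
wrist bar pts 5024 tilt deg 8.2
   brass 1558 toolx [-0.059 -0.012 -0.   ] tooly [0.041 0.061 0.074]
scene bar pts 51 tilt deg 11.6
   brass 28 toolx [-0.055 -0.015 -0.003] tooly [0.039 0.048 0.057]
side bar pts 125 tilt deg 11.3
clock 10.025 p [0.569 0.213 0.115] F [ 0.  -0.1 -4. ] T [-0.03 -0.13 -0.03]
```

```bash
python3 -m inch '[{"dx":0,"dy":0,"dz":0,"yaw":0}]' 0.635|egrep 'gap|grasp';python3 -m inch '[{"dx":0,"dy":0,"dz":0,"yaw":0},{"dx":0,"dy":0,"dz":0,"yaw":0}]' 0.627|egrep 'gap|grasp|contact';python3 -m inch '[{"dx":0,"dy":0,"dz":0,"yaw":0},{"dx":0,"dy":0,"dz":0,"yaw":0}]' 0.8|egrep 'gap|grasp|contact'; python3 -c "
from h import *
look('L6')"
```

```text
finger_gap: 0.0157
grasp_force: 17.8
contact_force: [0.4, 0.1, -2.1]
finger_gap: 0.0162
grasp_force: 2.5
contact_force: [0.4, -0.3, -0.5]
finger_gap: 0.0149
grasp_force: 60.5
wrist bar pts 4563 tilt deg 16.8
   brass 1244 toolx [-0.053 -0.039 -0.026] tooly [0.038 0.06  0.075]
scene bar pts 39 tilt deg 17.5
   brass 17 toolx [-0.05  -0.041 -0.031] tooly [0.04  0.046 0.054]
side bar pts 120 tilt deg 20.5
clock 10.8 p [0.569 0.213 0.116] F [ 0.4 -0.3 -0.5] T [ 0.04 -0.13 -0.01]
```

View pics/L6.png

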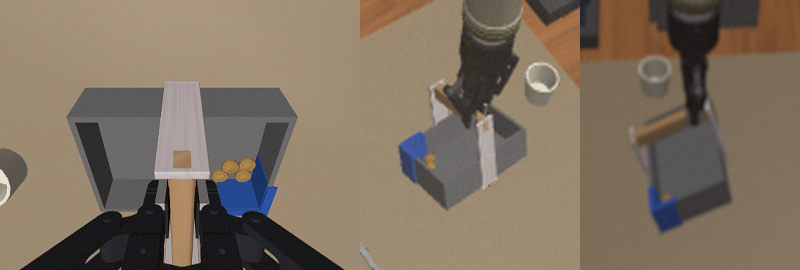

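All four buttons now lie in the blue corner, around (235,170) in the wrist view. Tilt is about 19° and the lower edge is resting on the board. I'll raise it a little and loosen once more for a few extra degrees.

```bash
python3 -m inch '[{"dx":0,"dy":0,"dz":0.7,"yaw":0},{"dx":0,"dy":0,"dz":1.4,"yaw":0},{"dx":0,"dy":0,"dz":1.4,"yaw":0}]' 0.8|egrep 'gap|grasp|contact';python3 -m inch '[{"dx":0,"dy":0,"dz":0,"yaw":0},{"dx":0,"dy":0,"dz":0,"yaw":0}]' 0.629|egrep 'gap|grasp|contact';python3 -m inch '[{"dx":0,"dy":0,"dz":0,"yaw":0},{"dx":0,"dy":0,"dz":0,"yaw":0}]' 1|egrep 'gap|grasp|contact'; python3 -c "
from h import *
look('L7')"
```

```text
contact_force: [1.0, 1.0, -5.0]
finger_gap: 0.0147
grasp_force: 60.1
contact_force: [0.2, -0.4, -4.3]
finger_gap: 0.0158
grasp_force: 5.7
contact_force: [0.6, -0.6, -4.2]
finger_gap: 0.0146
grasp_force: 61.6
wrist bar pts 3968 tilt deg 21.4
   brass 1232 toolx [-0.05  -0.036 -0.024] tooly [0.038 0.061 0.075]
scene bar pts 36 tilt deg 19.3
   brass 20 toolx [-0.048 -0.041 -0.027] tooly [0.039 0.047 0.053]
side bar pts 114 tilt deg 23.4
clock 11.825 p [0.569 0.213 0.129] F [ 0.6 -0.6 -4.2] T [ 0.04 -0.05  0.01]
```

```bash
python3 -m inch '[{"dx":0,"dy":0,"dz":1,"yaw":0},{"dx":0,"dy":-1,"dz":3,"yaw":0},{"dx":0,"dy":-2.5,"dz":5,"yaw":0},{"dx":0,"dy":-5,"dz":7,"yaw":0},{"dx":0.3,"dy":-8.5,"dz":8.5,"yaw":0},{"dx":0.6,"dy":-12.5,"dz":9,"yaw":0},{"dx":1,"dy":-17,"dz":9,"yaw":0},{"dx":1,"dy":-21.5,"dz":9,"yaw":0},{"dx":1,"dy":-26,"dz":9,"yaw":0},{"dx":1,"dy":-30.5,"dz":9,"yaw":0}]' && python3 -m inch '[{"dx":0,"dy":-4,"dz":0,"yaw":0},{"dx":0,"dy":-7.5,"dz":0,"yaw":0},{"dx":0,"dy":-10.5,"dz":0,"yaw":0},{"dx":0,"dy":-12.5,"dz":0,"yaw":0},{"dx":0,"dy":-13.5,"dz":0,"yaw":0},{"dx":0,"dy":-13.5,"dz":0,"yaw":0},{"dx":0,"dy":-13.5,"dz":0,"yaw":0},{"dx":0,"dy":-13.5,"dz":0,"yaw":0}]'&& python3 -c "
from h import *
look('L8')"
```

```text
clock: 13.22
ee_pos: [0.5783, -0.0945, 0.221]
tool_rot: [1.0, 0.024, 0.001, 0.0]
contact_force: [0.5, 1.1, -4.2]
finger_gap: 0.0145
grasp_force: 61.6
clock: 14.22
ee_pos: [0.579, -0.2254, 0.2192]
tool_rot: [1.0, 0.025, -0.0, -0.0]
contact_force: [-0.4, -0.1, -3.2]
finger_gap: 0.0149
grasp_force: 61.7
wrist bar pts 4536 tilt deg 18.2
   brass 1223 toolx [-0.05  -0.038 -0.024] tooly [0.036 0.062 0.075]
scene bar pts 72 tilt deg 12.9
   brass 76 toolx [-0.049 -0.038 -0.025] tooly [0.037 0.061 0.074]
side bar pts 288 tilt deg 21.4
   brass 48 toolx [-0.048 -0.04  -0.031] tooly [0.039 0.049 0.06 ]
clock 14.225 p [ 0.579 -0.225  0.219] F [-0.4 -0.1 -3.2] T [ 0.04 -0.05 -0.04]
```

View pics/L8.png

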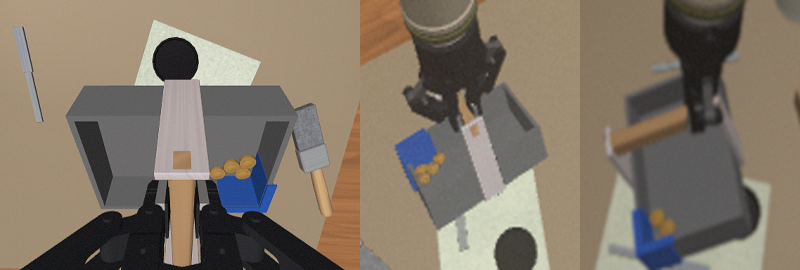

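Run:
```python
from h import *
for n in('wrist','scene','side'):
    C=cloud(n,'L8'+n); z=np.load('pics/L8'+n+'.npz'); M=R.from_quat(z['rot']).as_matrix(); g=z['pos']-.019*M[:,2]
    L=((C-g)@M)*[1,1,-1]; q=z['p'].astype(int); gray=np.ptp(q,axis=-1)<25
    w=gray&(np.abs(L[...,0])<.1)&(np.abs(L[...,1])<.07)&(L[...,2]<-.06)&(L[...,2]>-.14); P=L[w]
    rng=np.random.default_rng(0); best=0
    for _ in range(300):
        a,b,c=P[rng.choice(len(P),3)]; nn=np.cross(b-a,c-a); l=np.linalg.norm(nn)
        if l<1e-6: continue
        nn/=l; i=np.abs((P-a)@nn)<.002
        if abs(nn[2])>.7 and i.sum()>best: best=i.sum(); I=i
    u,s,vt=np.linalg.svd(P[I]-P[I].mean(0),full_matrices=False); nn=vt[2]*np.sign(vt[2][2])
    d=nn@P[I].mean(0)   # floor distance from grip
    print(n,len(P),best,'normal',nn.round(3),'tilt',np.degrees(np.arccos(nn[2])).round(1),'floor dist',round(-d,3))
    t=np.arctan2(-nn[0],nn[2]) # pitch about tool y
    ex=np.array([np.cos(t),0,np.sin(t)]); 
    br=(q[...,0]-q[...,2]>75)&(np.linalg.norm(L,axis=-1)<.2)&(L[...,2]<-.06); B=L[br]
    ty=B@ex; print('  brass along tote y (rel grip)',np.percentile(ty,[2,98]).round(3),'tote x',np.percentile(B[:,1],[2,98]).round(3))
    bl=(q[...,2]-q[...,0]>60)&(np.linalg.norm(L,axis=-1)<.2); print('  blue z world min/max',C[bl][:,2].min().round(3),C[bl][:,2].max().round(3))
```

```text
wrist 17012 9165 normal [-0.357  0.002  0.934] tilt 20.9 floor dist 0.098
  brass along tote y (rel grip) [-0.091 -0.06 ] tote x [0.034 0.077]
  blue z world min/max 0.111 0.363
scene 1335 477 normal [-0.361  0.01   0.933] tilt 21.1 floor dist 0.1
  brass along tote y (rel grip) [-0.091 -0.061] tote x [0.035 0.075]
  blue z world min/max 0.113 0.163
side 2234 1542 normal [-0.362 -0.006  0.932] tilt 21.2 floor dist 0.099
  brass along tote y (rel grip) [-0.089 -0.068] tote x [0.038 0.06 ]
  blue z world min/max 0.115 0.163
```

```bash
python3 -c "
from plant import workorder
print(workorder.hand_in())"
```

```text
the job is handed in; nothing more can be done
None
```

I handed the job in at about 14 s. The tote is held steady over the sheet's centre, tilted about 21° rather than 25° (within the 15–40° limit). All four buttons sit about 50 mm or less from the blue corner, which is roughly 11 cm up. The tilt is towards the blue side only, because the arm can't tilt sideways, so I slid the buttons the rest of the way by moving and stopping sharply. `hand_in()` returned no verdict.

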